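# Pack the vacuum fittings into their transit case

### The arm

A 6-joint arm with a two-finger parallel gripper is mounted at the origin on a cart in front of the work surface, level with it; the furniture and walls round the work are solid. World frame = base frame: x ahead of the robot, y to its left, z up, the work surface at z = 0. Lengths are in m, angles in degrees, forces in N, time in s.
With the tool pointing down it reaches from about 0.35 to 0.875 m from the base axis. Payload 4.2 kg.
Tool frame: the origin (TCP) lies midway between the tips of the shut fingers; the grasp point (between the pads) lies 19 mm behind it (arm.hold_point_z is the distance from the TCP to the grasp point, in m); z points along the fingers, y is the line along which they close (so a half turn about z gives the same grasp; the last joint's range is limited). The gripper opens to 85 mm and grips with 20 to 120 N. Pads are 22 mm wide; open, the fingers measure 114 mm over their backs; the gripper's body (76 mm by 85 mm) begins 54 mm behind the grasp point. The pads swing forward as they close: fully open they stand 13 mm farther back than shut.
Start: joints at [87.067, 22.042, 0.453, 0, -68.411, -14.817], TCP at [0.191, 0.595, 0.231] pointing down, gripper open.
Joint ranges: [-179.83, 179.83], [-69.29, 118.12], [-61.27, 80.66], [-181.25, 117.63], [-171.15, -9.14], [-177.46, 177.46]. Speed limits (degrees/s): [159.86, 159.86, 180, 180, 180, 180].

### API

Orientations are given as [roll, pitch, yaw] about the fixed x, y, z axes, in that order (R = Rz(yaw) Ry(pitch) Rx(roll)).
In Python, from plant import arm gives the robot as it stands.
- The arm moves only by the shell command python3 nudge.py FILE [FORCE], which reads ROWS from the file FILE. ROWS is one flat JSON list of numbers that holds 1 to 10 rows one after another, with no inner brackets; each row has 7 numbers: dx, dy, dz in units of 20 mm, then a rotation vector rx, ry, rz in degrees, then the finger opening in m; each row is the pose to reach, as a shift and turn from the pose commanded when the command began, along the tool's axes at that moment; what a row does not reach only later rows make up. A row lasts 1/8 s, in which the tool goes at most 0.0625 m and 10.7 degrees, less where a joint would pass 70% of its speed; a pose out of reach is approached as far as the arm can. The fingers move at their own pace and stop on an object; FORCE is the grip in N (left out, the last holds). Time passes only in rows, so rows that do not move let the fingers close. It prints the time, the measured TCP pose, the force, the opening and the grip force at its end. Input that does not fit is refused with a message, and nothing moves.
- arm.observe(): the state, without advancing time (a new reading comes with each control period).
- arm.get_image(name): name is "side" or "top" or "wrist"; returns a dict with "img" (480x640x3 uint8, red, green, blue), "fx", "fy", "cx", "cy" (pixels), "extrinsics" (4x4, takes a point from world to camera coordinates). Camera axes: x right, y down, z forward; pixel columns grow to the right and rows downward; lengths in m; the calibration is good to about 2 mm. A picture is of the moment at which its call begins. There is no depth.
- arm.hand_in(): hands the job in; it is judged then, once.
The state is a dict: "time_s": time; "q": joint angles; "joint_velocities": joint speeds; "joint_torque": joint torques, N m; "ee_pos": TCP position; "tool_rot": TCP orientation; "contact_force": force on the tool from outside, world axes, zero at the start; "wrist_torque": the same for the moment, N m; "finger_gap": finger opening in m; "grip_force": force on a finger pad.
Only numpy, scipy, OpenCV 4.12 (cv2) and the standard library are available. Lean on these libraries where they do the work, as an engineer would, in place of code of your own. Each camera call takes 0.05 s, during which the arm holds its last target. There are 200 camera calls.

### The job

Pack the three cleaned vacuum fittings into the grey transit case so that its lid shuts: the angle bracket lying flat on the case's floor, the hose adapter seated flange down over the bracket's round spigot, and the elbow standing on the free end of the bracket's base with its side leg reaching over the adapter; then close the lid fully. Lower each one gently, without dropping or knocking it, and leave the other things on the bench where they are.

Things in the scene. Friction and masses are not known exactly. Their poses are not given: they have to be found in the camera images.
- case: grey hinged transit case, open, fixed. Origin: centre of its underside; +x towards its hinge (far) side, z up. Outside 150 (x) x 122 (y) mm, walls and floor 5 mm. Base open at the top: inside 140 x 112 mm, floor 5 mm, rim 50 mm above the worktop. The shut lid adds 57 mm (97 mm clear inside, floor to lid)
- case_floor (a point): centre of the case's inner floor, top of the floor, 5 mm above the worktop; axes as the case
- case_hinge (a point): middle of the lid's hinge line, at the rear rim: 76 mm along +x of the case and 50 mm above the worktop; the hinge line runs along the case's y
- case_lid (a joint): lid angle, rad: 0 shut, 1.57 upright; starts at 1.7 to 1.95 (leaning back). Hollow shell 150 x 122 mm, 57 mm deep, open side to the case, 0.25 kg. A friction hinge holds it at any angle; about 2 to 4 N near its front edge moves it. Push its outer (back, then top) face over and down
- lid_handle (a point): middle of the black bail handle on the lid's front wall: 9 mm round bar, 64 mm long parallel to the hinge, 26 mm off the wall, 177 mm from the hinge line, 30 mm above the lid's rim plane. With the lid open it is at the very top and can be hooked from behind
- bracket: aluminium angle bracket lying on its base. Origin: centre of the underside. Base 132 (x) x 104 (y) x 8 mm; upright plate 10 mm thick along the +y edge (y 42 to 52), 88 mm long in x (68 at the top), total height 81 mm; small gussets inside. On the base a round steel centring spigot 31 mm across, 6 mm high, bevelled. 0.27 to 0.43 kg
- bracket_grip (a point): point in the upright plate, 68 mm above the bracket's underside and 13 mm below its top, over x = 0, y = 47 mm: pinch across the 10 mm thickness (y) here; axes as the bracket
- bracket_spigot (a point): centre of the spigot's foot, on top of the base plate: 24 mm along x, -12 mm along y, 8 mm above the bracket's underside. The adapter's origin comes here
- bracket_bay (a point): middle of the free bay on top of the base plate where the elbow's foot belongs: -37 mm along x, -12 mm along y, 8 mm above the bracket's underside; axes as the bracket
- adapter: steel hose adapter standing on its flange. Origin: centre of its underside. Flange 55 mm across, 8 mm thick at the rim, 12.5 mm at the neck; in its underside a recess 35 mm across, 8 mm deep, goes over the bracket's spigot; neck 26 mm across up to 42 mm total height: grip the neck. 0.13 to 0.23 kg; its yaw does not matter
- elbow: steel elbow standing on its large flange (55 mm across, 10 thick; tube 38 above, necking to 28 mm at 42 mm height). Origin: centre of the underside. Side leg: level tube 28 mm across along +x, axis 66 mm up, ending in a 40 mm flange whose face is 66 mm from the origin (46 to 86 mm up). Top of tube 80 mm. 0.22 to 0.38 kg
- elbow_grip (a point): point on the axis of the level leg near the centre of mass, 16 mm along +x and 66 mm up: grip across the 28 mm tube (elbow's y) here; axes as the elbow
- elbow_mouth (a point): centre of the open face at the end of the level leg, 66 mm along +x, 66 mm up
- beaker: small glass beaker with a spout, a little clear liquid in it, 58 mm tall, 53 x 58 mm across; a bystander, origin at the centre of its underside
- oil_jar: glass sample jar of used oil with a white screw lid, 61 mm across, 124 mm tall; a bystander, origin at the centre of its underside
- vial: glass vial with a black cap, 22 mm across, 53 mm tall; a bystander, origin at the centre of its underside
- tape_roll: roll of blue tape lying flat, 68 mm across, 19 mm high; a bystander, origin at the centre of its underside
- screwdriver: screwdriver with an orange handle lying flat, about 180 mm long, 23 mm high; a bystander, origin at the centre of its underside

How it is judged (in metres and radians):
On the way, in this order (a step that is already met when the one before it is completed fails the run):
1. the bracket lies flat on the case's floor (z of bracket in the frame of case below 0.009 m and horizontal distance between bracket and case_floor below 0.008 m and angle between bracket's own z axis and vertical below 0.04 rad), for 0.2 s.
2. the adapter is seated over the spigot of the bracket in the case (all of step 1 and distance between adapter and bracket_spigot below 0.004 m and angle between adapter's own z axis and vertical below 0.05 rad), for 0.2 s.
3. the elbow stands on the bracket's base with its leg over the adapter (all of step 2 and distance between elbow and bracket_bay below 0.012 m and angle between elbow's own z axis and vertical below 0.06 rad and horizontal distance between elbow_mouth and bracket_spigot below 0.02 m), for 0.2 s.
4. the lid is shut over them (value of joint case_lid below 0.04 rad), for 0.2 s.
At the end, for the whole second after the job is handed in: Bracket flat on the case floor (4 mm, 8 mm of centre, 0.04 rad); adapter upright over the spigot (4 mm of fully home); elbow upright on the bracket within 12 mm of the bay's middle, its mouth within 20 mm of the spigot's axis; lid shut (under 0.04 rad); all at rest and released (all of step 3 and value of joint case_lid below 0.04 rad and linear speed of each of bracket, adapter, elbow below 0.02 m/s); the robot touches nothing.
It fails at once if a glass bystander (beaker, oil jar or vial) was moved by more than 30 mm (distance of any of beaker, oil_jar, vial from where it was at the start of the episode above 0.03 m).
It fails at once if the tape roll or screwdriver was moved by more than 30 mm (distance of any of tape_roll, screwdriver from where it was at the start of the episode above 0.03 m).
It fails at once if the bracket was dropped or flung into the case (faster than 0.35 m/s inside it) (horizontal distance between bracket and case_floor below 0.07 m and z of bracket in the frame of case below 0.045 m and linear speed of bracket above 0.35 m/s).
It fails at once if the adapter was dropped or flung into the case (faster than 0.35 m/s inside it) (horizontal distance between adapter and case_floor below 0.07 m and z of adapter in the frame of case below 0.045 m and linear speed of adapter above 0.35 m/s).
It fails at once if the elbow was dropped or flung into the case (faster than 0.35 m/s inside it) (horizontal distance between elbow and case_floor below 0.07 m and z of elbow in the frame of case below 0.045 m and linear speed of elbow above 0.35 m/s).
It also fails if it takes over 72 s, if anything falls off the work surface, if the arm or the gripper's body presses on something with over 40 N, if the wrist force passes 120 N, or if a joint passes its speed limit or range.

## Working session

There is one attempt and no reset: what is moved stays moved. The work goes in short steps, Python scripts to look and compute and a shell command to move; the robot and the scene stay as the last step left them, time stands still between calls to the robot, and variables do not carry over. Pictures are saved under pics/ and viewed, at most 10 in all, crops included, and the job is handed in when it is done.

```bash
ls; mkdir -p pics; python3 - <<'E'
from plant import arm
import cv2,numpy as np
o=arm.observe();print(o)
for n in ["side","top","wrist"]:
    d=arm.get_image(n);cv2.imwrite(f"pics/{n}0.png",d["img"][:,:,::-1]);print(n,d["fx"],d["fy"],d["cx"],d["cy"],np.round(d["extrinsics"],4).tolist())
E
```

```text
nudge.py
pics
plant.py
{'time_s': 0.0, 'q': array([ 8.70664090e+01,  2.20901961e+01,  3.82031808e-01, -2.81696174e-02,
       -6.84094976e+01, -1.48168996e+01]), 'joint_velocities': array([-0.0571265 ,  0.03283874, -0.05055958,  0.03008118,  0.03379013,
        0.09106227]), 'joint_torque': array([ 8.22813399e-04, -3.92288840e+01,  1.88407338e+01,  4.18618083e+00,
       -4.55533256e-03,  7.04257474e-06]), 'ee_pos': array([0.19035032, 0.59472255, 0.23024502]), 'tool_rot': array([ 1.79879555e+02, -4.78881699e-03, -1.77608781e+01]), 'contact_force': array([ 0.16755412, -0.78792668, -0.22729304]), 'wrist_torque': array([ 0.0223817 , -0.01089052, -0.05648338]), 'grip_force': 0.0, 'finger_gap': 0.08534281616690993}
side 557.7811203279651 557.7811203279651 320.87687141150576 245.6020426934553 [[0.7996, -0.6004, 0.0095, -0.428], [-0.3829, -0.522, -0.7622, 0.2206], [0.4626, 0.6058, -0.6473, 1.0846], [0.0, 0.0, 0.0, 1.0]]
top 539.056513770025 539.056513770025 320.54029133929316 240.89863182797836 [[0.0178, -0.9998, 0.0007, -0.0379], [-0.9981, -0.0178, -0.0584, 0.4903], [0.0584, 0.0003, -0.9983, 1.3391], [0.0, 0.0, 0.0, 1.0]]
wrist 376.6679959068132 376.6679959068132 318.63556397417983 247.97958902252532 [[-0.3043, -0.9526, 0.0009, 0.6237], [-0.9088, 0.2906, 0.2995, -0.0396], [-0.2856, 0.0904, -0.9541, 0.3796], [0.0, 0.0, 0.0, 1.0]]
```

View pics/top0.png

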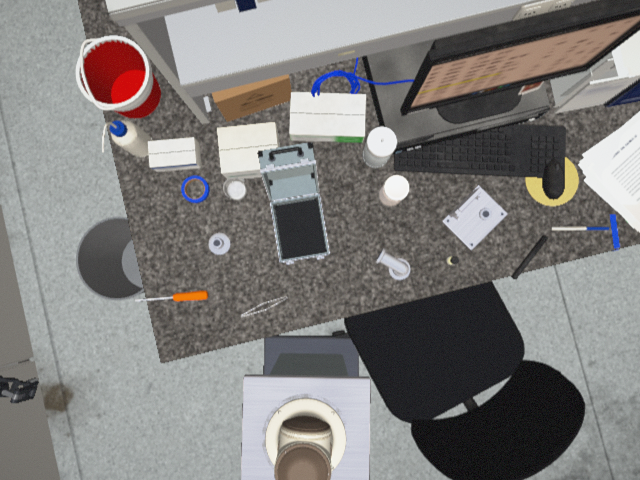

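View pics/side0.png

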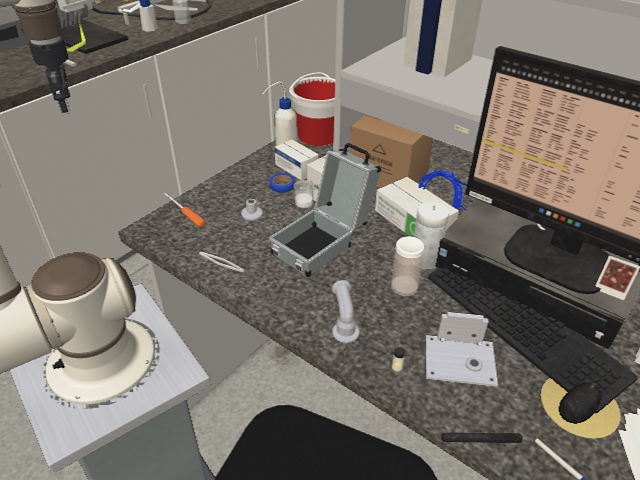

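Top view: case around (300,230), bracket (476,218), elbow (395,263), adapter (219,243), jar (395,190), vial (452,261), beaker (235,190). The side view shows the same layout. I'll zoom in on the parts.

```bash
python3 - <<'E'
import cv2,numpy as np
t=cv2.imread("pics/top0.png");s=cv2.imread("pics/side0.png")
def c(im,x,y,w,h,k):return cv2.resize(im[y:y+h,x:x+w],(w*k,h*k),interpolation=cv2.INTER_CUBIC)
# case 250..340 x135..270 k4 ; bracket 435..515,175..260 ; elbow 370..420,240..290; adapter 200..240,225..265
a=np.zeros((600,800,3),np.uint8)
def p(im,X,Y):a[Y:Y+im.shape[0],X:X+im.shape[1]]=im
p(c(t,255,140,80,130,4)[:520],0,0)
p(c(t,435,180,80,75,5),400,0)
p(c(t,370,240,50,45,5),320,380); p(c(t,200,225,40,40,5),580,380)
cv2.imwrite("pics/tc.png",a)
b=np.zeros((600,800,3),np.uint8);a=b
p(c(s,265,140,120,140,3),0,0)
p(c(s,420,305,85,85,5),375,0)
p(c(s,320,270,50,80,2),0,430);p(c(s,325,275,40,75,2),110,430)
p(c(s,235,190,40,40,4),220,430);p(c(s,325,275,40,75,2),0,430)
p(c(s,325,275,75,40,5)[:0+170],400,430)
cv2.imwrite("pics/sc.png",b)
E
```

```text
Traceback (most recent call last):
ValueError: could not broadcast input array from shape (225,250,3) into shape (220,250,3)
```

```bash
python3 - <<'E'
import cv2,numpy as np
t=cv2.imread("pics/top0.png");s=cv2.imread("pics/side0.png")
def c(im,x,y,w,h,k):return cv2.resize(im[y:y+h,x:x+w],(w*k,h*k),interpolation=cv2.INTER_CUBIC)
def p(im,X,Y):a[Y:Y+im.shape[0],X:X+im.shape[1]]=im
a=np.zeros((600,800,3),np.uint8)
p(c(t,255,140,80,130,4),0,0)
p(c(t,435,180,80,75,5),400,0)
p(c(t,370,240,50,44,5),320,380); p(c(t,200,225,40,40,5),580,380)
cv2.imwrite("pics/tc.png",a)
a=np.zeros((600,800,3),np.uint8)
p(c(s,265,140,120,140,3),0,0)
p(c(s,420,305,85,85,5),375,0)
p(c(s,235,190,40,40,4),0,430)
p(c(s,325,275,40,75,2),200,430)
cv2.imwrite("pics/sc.png",a)
E
```

```text
(no output)
```

View pics/tc.png

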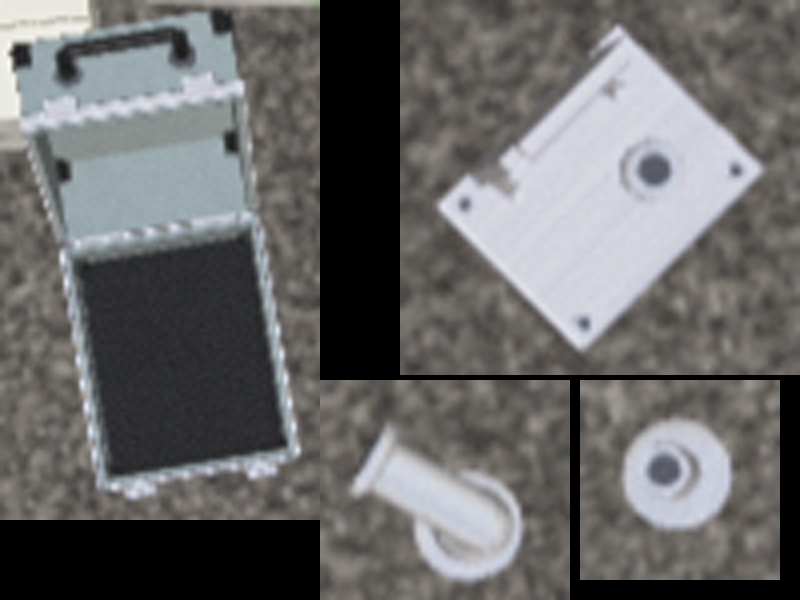

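View pics/sc.png

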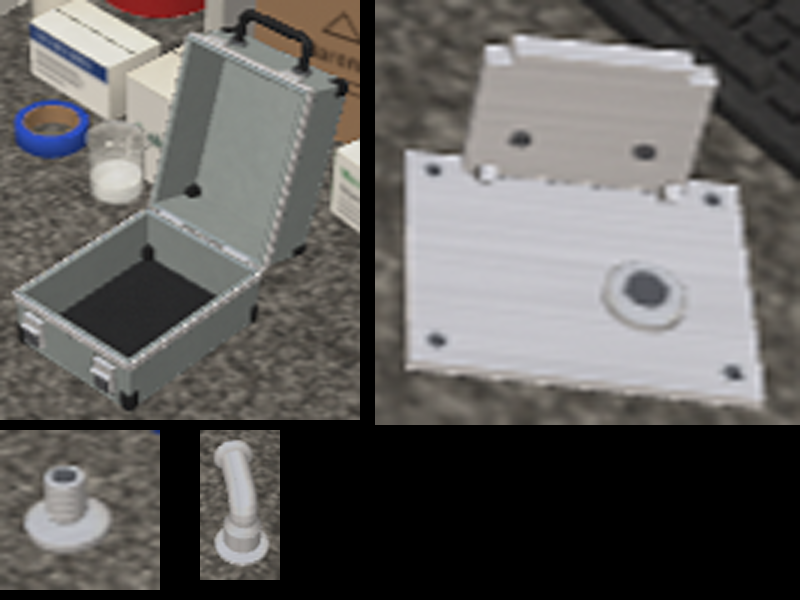

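Bracket: upright on the upper-left edge, spigot hole near (485,214). The elbow leg points up-left, its mouth at about (380,256). The adapter flange is at (219,244), and the case's front is nearer the robot. I'll fit the poses from these pixels.

```bash
cat > h.py <<'E'
from plant import arm
import numpy as np,cv2
from scipy.optimize import least_squares
from scipy.spatial.transform import Rotation as R
def cams(*n):return {k:arm.get_image(k) for k in n}
def proj(d,P):
    c=(d["extrinsics"][:3,:3]@np.atleast_2d(P).T).T+d["extrinsics"][:3,3]
    return np.c_[d["fx"]*c[:,0]/c[:,2]+d["cx"],d["fy"]*c[:,1]/c[:,2]+d["cy"]]
def place(p,M,z0=0):
    a=np.radians(p[2]);M=np.atleast_2d(M)
    return np.c_[p[0]+np.cos(a)*M[:,0]-np.sin(a)*M[:,1],p[1]+np.sin(a)*M[:,0]+np.cos(a)*M[:,1],M[:,2]+z0]
def fit(views,p0,z0=0):  # views: [(cam,model pts m,pixels)]
    f=lambda p:np.concatenate([(proj(d,place(p,M,z0))-np.array(px)).ravel() for d,M,px in views])
    r=least_squares(f,p0,x_scale=[.01,.01,5]);return np.round(r.x,4),np.round(r.fun.reshape(-1,2),1).tolist()
def delta(pos,yaw):
    """shift+turn in tool axes from commanded~measured pose to a tool-down pose"""
    o=arm.observe();Rm=R.from_euler('xyz',o["tool_rot"],degrees=True)
    T=R.from_euler('xyz',[180,0,yaw],degrees=True)
    return np.round(Rm.inv().apply(np.array(pos)-o["ee_pos"]),4),np.round((Rm.inv()*T).as_rotvec(degrees=True),1)
E
python3 - <<'E'
from h import *
c=cams("top","side","wrist");t,s=c["top"],c["side"]
b=np.array([[-66,-52,8],[66,-52,8],[-66,52,8],[66,52,8]])/1e3
print("br",fit([(t,b,[(471.4,250),(508,213.6),(442.6,221),(479,185.4)]),(s,b,[(426.4,377.4),(497.4,384.6),(426,335),(493,342.4)])],[.45,-.3,-45]))
k=np.array([[-75,61,50],[-75,-61,50],[75,61,50],[75,-61,50]])/1e3
print("case",fit([(t,k,[(280.5,261.75),(329.5,253.75),(270.5,202.5),(320.5,196)]),(s,k,[(270,238.3),(308.3,259.3),(315,210),(352.3,230.7)])],[.45,0,10]))
e=np.array([[0,0,10],[66,0,66]])/1e3;e2=np.array([[0,0,5],[66,0,66]])/1e3
print("elb",fit([(t,e,[(399.6,269),(380.4,256)]),(s,e2,[(346,332.5),(341.5,286)])],[.4,-.15,45]))
a=np.array([[0,0,.008]])
print("ad",fit([(t,a,[(219.4,244)]),(s,a-[0,0,.002],[(251.75,213)])],[.4,.2,0]))
# handle: bar middle px top
for n,u in(("jar",(395,190)),("cup",(380,145)),("vial",(452,261)),("beaker",(235,190))):
    print(n,fit([(t,np.array([[0,0,.05]]),[u])],[.4,0,0])[0])
w=c["wrist"];E=w["extrinsics"];o=arm.observe()
C=-E[:3,:3].T@E[:3,3];Rm=R.from_euler('xyz',o["tool_rot"],degrees=True)
print("cam in tool",Rm.inv().apply(C-o["ee_pos"]),Rm.inv().apply(E[2,:3]))
E
```

```text
br (array([  0.5581,  -0.4201, -44.625 ]), [[0.4, 0.2], [0.5, 0.2], [-0.0, -0.2], [0.3, -0.8], [-0.3, -0.5], [0.4, 0.6], [-0.3, -0.1], [-0.7, -0.3]])
case (array([ 0.5204,  0.0201, 10.1387]), [[0.3, 0.1], [0.6, 0.2], [0.8, -1.0], [-0.1, -2.3], [-0.5, -1.0], [-1.0, 2.2], [-1.0, -0.7], [-0.8, -0.0]])
elb (array([ 0.4243, -0.2312, 61.0855]), [[0.9, -0.1], [-0.3, -0.9], [-0.5, -1.1], [-0.4, 1.5]])
ad (array([0.4795, 0.2247, 0.    ]), [[0.4, -0.3], [-0.4, -0.3]])
jar [ 0.6174 -0.21    0.    ]
cup [ 0.7287 -0.1719  0.    ]
vial [ 0.4454 -0.3507  0.    ]
beaker [0.6103 0.1832 0.    ]
cam in tool [ 0.07559731  0.00070468 -0.14300781] [-2.99584277e-01 -5.76083741e-04  9.54069667e-01]
```

The manual's scale: shifts go in units of 20 mm. Converting my numbers, 0.592 m is 29.6, 0.431 m is 21.55.

```bash
R1="";echo '[15.25, 13.2, 0, 0, 0, 70, 0.05, 15.25, 13.2, 0, 0, 0, 70, 0.05, 15.25, 13.2, 0, 0, 0, 70, 0.05, 15.25, 13.2, 0, 0, 0, 70, 0.05, 15.25, 13.2, 0, 0, 0, 70, 0.05, 15.25, 13.2, 0, 0, 0, 70, 0.05, 15.25, 13.2, 0, 0, 0, 70, 0.05, 21.55, 29.6, 0, 0, 0, 107, 0.05, 21.55, 29.6, 0, 0, 0, 107, 0.05, 21.55, 29.6, 0, 0, 0, 107, 0.05]' > next.json && python3 nudge.py next.json; python3 -c "
from h import *
b=[.5581,-.4201,-44.6];g=place(b,[[0,.047,.068]])[0];print(g)
print(delta([.42,-.12,.23],150),delta([g[0],g[1],.16],135.4),arm.observe()['q'])"
```

```text
time_s: 1.55
ee_pos: [0.411, 0.0618, 0.2316]
tool_rot: [-180.0, 0.0, -120.3]
contact_force: [1.1, -0.1, 1.4]
finger_gap: 0.0499
grip_force: 0.0
[ 0.59110119 -0.38663478  0.068     ]
(array([ 0.1525, -0.0995,  0.0016]), array([ 0. ,  0.1, 89.7])) (array([ 0.2965, -0.3816,  0.0716]), array([0.000e+00, 1.000e-01, 1.043e+02])) [ 3.11756633e+01  1.00559888e+00 -2.67029348e+01  1.08677460e-02
 -6.22360863e+01 -6.14637038e+01]
```

```bash
echo '[7.5, -5, 0, 0, 0, 90, 0.05, 7.5, -5, 0, 0, 0, 90, 0.05, 7.5, -5, 0, 0, 0, 90, 0.05, 14.825, -19.08, 2, 0, 0, 104.3, 0.05, 14.825, -19.08, 3.58, 0, 0, 104.3, 0.05, 14.825, -19.08, 3.58, 0, 0, 104.3, 0.05, 14.825, -19.08, 3.58, 0, 0, 104.3, 0.05, 14.825, -19.08, 3.58, 0, 0, 104.3, 0.05, 14.825, -19.08, 3.58, 0, 0, 104.3, 0.05, 14.825, -19.08, 3.58, 0, 0, 104.3, 0.05]' > next.json && python3 nudge.py next.json; echo '[0, 0, 0, 0, 0, 0, 0.05, 0, 0, 0, 0, 0, 0, 0.05]' > next.json && python3 nudge.py next.json; python3 -c "
from h import *
b=[.5581,-.4201,-44.6]
w=arm.get_image('wrist');im=w['img'][:,:,::-1].copy()
np.save('w1.npy',w,allow_pickle=True)
M=np.array([[-66,-52,8],[66,-52,8],[66,52,8],[-66,52,8],[24,-12,14],[-34,42,81],[34,42,81],[-34,52,81],[34,52,81]])/1e3
print(proj(w,place(b,M)).round(1).tolist())
cv2.imwrite('pics/w1.png',im)
print(arm.observe()['q'].round(1))"
```

```text
time_s: 2.8
ee_pos: [0.5935, -0.3852, 0.1574]
tool_rot: [-179.9, -0.1, 135.3]
contact_force: [-0.5, 0.5, -0.3]
finger_gap: 0.0497
grip_force: 0.0
time_s: 3.05
ee_pos: [0.5936, -0.3837, 0.1599]
tool_rot: [180.0, 0.0, 135.8]
contact_force: [0.2, -0.1, 0.5]
finger_gap: 0.0502
grip_force: 0.0
[[184.2, 144.7], [199.3, 303.6], [320.1, 304.5], [321.8, 145.9], [241.9, 260.2], [305.6, 206.2], [305.8, 309.3], [322.3, 206.3], [321.2, 309.4]]
[ -19.8   32.8    7.9   -0.   -65.  -114.4]
```

View pics/w1.png

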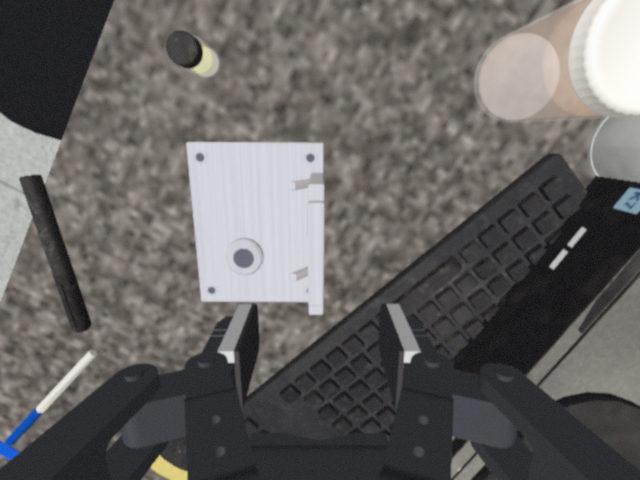

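The wrist view has the bracket corners at (187,143), (202,301), (323,143) and the spigot at (244,257), about 2 px from the prediction. I'll refine the fit and work out the descent.

```bash
python3 -c "
from h import *
w=np.load('w1.npy',allow_pickle=True).item()
M=np.array([[-66,-52,8],[66,-52,8],[-66,52,8],[24,-12,14],[34,52,81]])/1e3
r=fit([(w,M,[(187.5,143),(202,301),(323,143.5),(244.5,257),(323.5,313.5)])],[.5581,-.4201,-44.6]);print(r)
g=place(r[0],[[0,.047,.049]])[0];print(g,delta(g,r[0][2]+180),arm.observe()['ee_pos'],arm.observe()['tool_rot'])"
```

```text
(array([  0.5588,  -0.4182, -45.1061]), [[-0.2, -0.0], [-1.4, 1.3], [2.0, 2.0], [-0.7, 2.2], [0.0, -4.5]])
[ 0.5920955  -0.38502758  0.049     ] (array([ 1.000e-04, -2.100e-03,  1.111e-01]), array([0. , 0. , 0.9])) [ 0.593587   -0.38364041  0.16010664] [1.79987986e+02 2.41386698e-02 1.35826733e+02]
```

In the tool's units: 0.111 m is 5.55, -0.002 m is -0.1.

```bash
echo '[0, -0.1, 3, 0, 0, 0.9, 0.05, 0, -0.1, 5, 0, 0, 0.9, 0.05, 0, -0.1, 5.55, 0, 0, 0.9, 0.05, 0, -0.1, 5.55, 0, 0, 0.9, 0.05, 0, -0.1, 5.55, 0, 0, 0.9, 0, 0, -0.1, 5.55, 0, 0, 0.9, 0, 0, -0.1, 5.55, 0, 0, 0.9, 0, 0, -0.1, 5.55, 0, 0, 0.9, 0, 0, -0.1, 5.55, 0, 0, 0.9, 0]' > next.json && python3 nudge.py next.json 90; echo '[0, 0, -1.5, 0, 0, 0, 0, 0, 0, -4, 0, 0, 0, 0, 0, 0, -6.5, 0, 0, 0, 0, 0, 0, -8.5, 0, 0, 0, 0, 0, 0, -8.5, 0, 0, 0, 0, 0, 0, -8.5, 0, 0, 0, 0]' > next.json && python3 nudge.py next.json; python3 -c "
from h import *
c=[.5204,.0201,10.14];g=place(c,[[0,.047,.18]])[0]
print(g,delta(g,-169.86),delta([.5,-.2,.22],160),arm.observe()['q'].round(1))
w=arm.get_image('wrist');cv2.imwrite('pics/w2.png',w['img'][:,:,::-1])"
```

```text
time_s: 4.22
ee_pos: [0.5932, -0.3858, 0.0509]
tool_rot: [180.0, 0.2, 134.9]
contact_force: [-0.6, 0.5, 5.6]
finger_gap: 0.0087
grip_force: 88.9
time_s: 4.97
ee_pos: [0.5911, -0.3843, 0.216]
tool_rot: [-180.0, -0.3, 134.8]
contact_force: [-0.3, -0.2, -4.3]
finger_gap: 0.0087
grip_force: 88.0
[0.51212546 0.06636588 0.18      ] (array([0.3753, 0.2615, 0.0378]), array([  0.1,  -0.3, -55.4])) (array([ 0.195 ,  0.0652, -0.0031]), array([  0.1,  -0.3, -25.2])) [-2.000e+01  3.060e+01  1.230e+01 -1.000e-01 -7.190e+01 -1.152e+02]
```

View pics/w2.png

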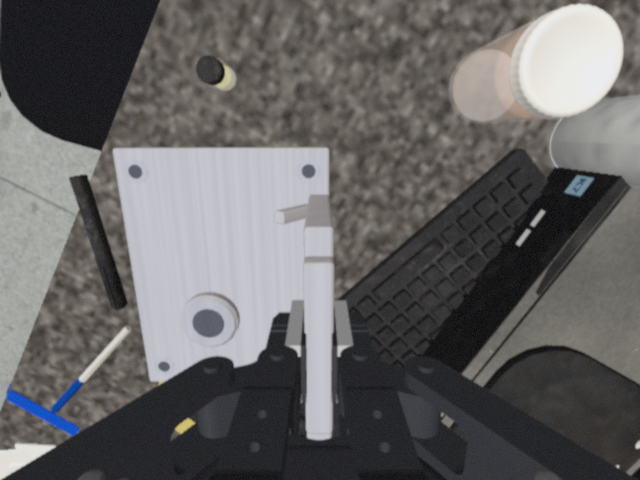

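The bracket is held square. Its corners are at (113,149), (329,149), (150,381) and the spigot at (209,321). Next I'll hover beside the case and measure it with the unobstructed right half of the wrist view.

```bash
python3 -c "
from h import *
print(delta([.5,-.12,.235],-169.86))"
```

```text
(array([ 0.2517,  0.1217, -0.0183]), array([  0.1,  -0.3, -55.3]))
```

```bash
echo '[3.5, 1.5, -0.9, 0, 0, -20, 0, 6.5, 3, -0.9, 0, 0, -35, 0, 9.5, 4.5, -0.9, 0, 0, -45, 0, 12.585, 6.085, -0.915, 0, 0, -55.3, 0, 12.585, 6.085, -0.915, 0, 0, -55.3, 0, 12.585, 6.085, -0.915, 0, 0, -55.3, 0, 12.585, 6.085, -0.915, 0, 0, -55.3, 0, 12.585, 6.085, -0.915, 0, 0, -55.3, 0]' > next.json && python3 nudge.py next.json; python3 -c "
from h import *
w=arm.get_image('wrist');np.save('w3.npy',w,allow_pickle=True);cv2.imwrite('pics/w3.png',w['img'][:,:,::-1]);o=arm.observe();print(o['ee_pos'],o['tool_rot'])
c=[.5204,.0201,10.14]
k=np.array([[-75,61,50],[-75,-61,50],[75,61,50],[75,-61,50]])/1e3
print(proj(w,place(c,k)).round(1).tolist())
k=np.array([[-70,56,5],[-70,-56,5],[70,56,5],[70,-56,5]])/1e3
print(proj(w,place(c,k)).round(1).tolist())
"
```

```text
time_s: 6.02
ee_pos: [0.5011, -0.1218, 0.2361]
tool_rot: [180.0, -0.1, -170.0]
contact_force: [0.5, -1.0, -2.8]
finger_gap: 0.0087
grip_force: 88.6
[ 0.50110384 -0.12186682  0.23628692] [ 1.79991511e+02 -7.97066668e-02 -1.70009943e+02]
[[544.5, 185.7], [404.6, 186.0], [517.7, 337.7], [394.6, 338.0]]
[[512.5, 184.4], [399.4, 184.6], [493.2, 312.2], [391.5, 312.4]]
```

View pics/w3.png

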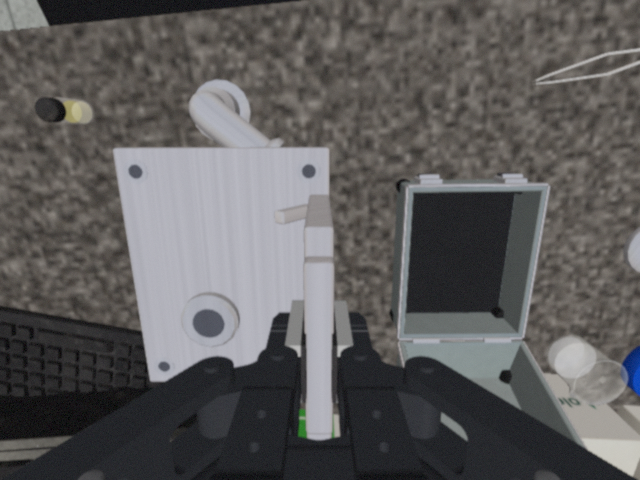

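```bash
python3 -c "
from h import *
w=np.load('w3.npy',allow_pickle=True).item()
g=cv2.cvtColor(w['img'],cv2.COLOR_RGB2GRAY)
L=cv2.createLineSegmentDetector().detect(g)[0][:,0]
for l in L:
    n=np.hypot(l[2]-l[0],l[3]-l[1])
    if n>40 and ((l[0]>380 and l[1]<360 and l[1]>160) or (l[0]<335 and l[0]>100 and 130<l[1]<420)): print(l.round(1),n.round())
M=np.array([[-66,-52,8],[-66,52,8],[66,-52,8]])/1e3
o=arm.observe()
f=lambda p:(proj(w,place(p,M,p[3]))-[(113.5,148.5),(329,148.5),(150,381)]).ravel()
g0=place([0,0,10],[[0,-.047,0]])[0]
r=least_squares(f,[.5011+g0[0],-.1218+g0[1],10,.187],x_scale=[.01,.01,5,.01]);print(r.x,r.fun.round(1))
"
```

```text
[112.5 150.5 149.8 383.7] 236.0
[163.3 381.1 214.9 353.1] 59.0
[330.9 389.4 331.4 333.1] 56.0
[305.8 334.4 306.2 401.9] 67.0
[332.1 334.4 333.5 254.4] 80.0
[402.8 335.9 412.7 189.7] 147.0
[328.6 193.1 328.4 149.4] 44.0
[434.5 358.3 519.2 408.9] 99.0
[404.4 196.8 400.9 257. ] 60.0
[231.9 147.1 115.6 147.2] 116.0
[326.9 146.8 279.4 146.9] 48.0
[409.4 191.3 545.7 189.4] 136.0
[400.9 258.1 398.2 299.5] 41.0
[537.4 259.2 550.3 184.3] 76.0
[503.1 182.6 443.1 182. ] 60.0
[488.1 311.7 406.9 312.5] 81.0
[300.5 359.4 299.9 401.9] 43.0
[543.  186.2 518.3 334. ] 150.0
[513.7 193.  497.5 304.5] 113.0
[520.7 345.1 573.  432.9] 102.0
[470.6 333.1 419.4 333.3] 51.0
[109.3 329.7  34.3 316.2] 76.0
[ 0.50614807 -0.16846619 10.03444454  0.18360141] [-0.1  0.   0.1  0.   0.  -0.1]
```

```bash
python3 -c "
from h import *
w=np.load('w3.npy',allow_pickle=True).item()
M=np.array([[-70,-56,50],[-70,56,50],[70,-56,50],[70,56,50],[70,56,5]])/1e3
px=[(412.6,191),(542.5,189.5),(403,333.3),(518.4,333.3),(496.5,311.6)]
print(fit([(w,M,px)],[.52,.02,10]))
f=lambda p:(proj(w,place(p,M,p[3]))-px).ravel()
r=least_squares(f,[.52,.02,10,0],x_scale=[.01,.01,5,.01]);print(r.x,r.fun.round(1))
# joint fit with small camera rotation bias from bracket-on-table view w1 (free) 
"
```

```text
(array([ 0.5191,  0.0234, 10.4249]), [[0.9, 0.2], [-1.0, 0.8], [0.8, -0.2], [-1.0, -1.0], [0.3, -0.3]])
[5.18227682e-01 2.17315871e-02 1.04473952e+01 3.35051345e-03] [ 0.2 -0.5 -0.3  0.1  0.2  0.5 -0.5 -0.3  0.5  0.2]
```

In the tool's units: 0.1853 m is 9.265, 0.12 m is 6.

```bash
echo '[-0.7, 3, 0, 0, 0, -0.4, 0, -1.45, 6, 0, 0, 0, -0.4, 0, -2.27, 9.265, 0, 0, 0, -0.4, 0, -2.27, 9.265, 1.5, 0, 0, -0.4, 0, -2.27, 9.265, 3.5, 0, 0, -0.4, 0, -2.27, 9.265, 5, 0, 0, -0.4, 0, -2.27, 9.265, 5.75, 0, 0, -0.4, 0, -2.27, 9.265, 5.75, 0, 0, -0.4, 0, -2.27, 9.265, 5.75, 0, 0, -0.4, 0]' > next.json && python3 nudge.py next.json; python3 -c "
from h import *
w=arm.get_image('wrist');np.save('w4.npy',w,allow_pickle=True);cv2.imwrite('pics/w4.png',w['img'][:,:,::-1])
g=cv2.cvtColor(w['img'],cv2.COLOR_RGB2GRAY)
L=cv2.createLineSegmentDetector().detect(g)[0][:,0]
for l in L:
    n=np.hypot(l[2]-l[0],l[3]-l[1])
    if n>35 and l[0]>60 and l[0]<480 and 40<l[1]<350: print(l.round(1),n.round())
c=[.519,.0225,10.4]
M=np.array([[-70,-56,50],[-70,56,50],[70,-56,50],[70,56,50]])/1e3
print(proj(w,place(c,M)).round(1).tolist())
"
```

```text
time_s: 7.2
ee_pos: [0.5145, 0.0695, 0.1233]
tool_rot: [180.0, 0.2, -169.5]
contact_force: [0.6, -0.5, -2.7]
finger_gap: 0.0087
grip_force: 89.5
[326.9 146.4 114.4 147. ] 213.0
[304.7 299.4 306.8 434.4] 135.0
[328.5 193.1 328.5 150.6] 43.0
[335.8 308.1 336.6 354.4] 46.0
[132.6 275.5 149.6 382. ] 108.0
[344.5 300.6 348.3 128.1] 173.0
[333.1 239.4 327.9 191.8] 48.0
[284.4 125.1 189.4 125.2] 95.0
[119.8 197.8 127.  240.8] 44.0
[131.9 137.5 338.1 137. ] 206.0
[352.7 343.4 346.1 304.3] 40.0
[111.6 146.7 119.7 197.7] 52.0
[336.  136.9 335.7 226.9] 90.0
[344.9 129.4 341.2 296.9] 168.0
[336.  226.9 335.5 296.9] 70.0
[124.4 128.8 343.1 128.5] 219.0
[332.  151.9 331.3 201.9] 50.0
[[131.2, 135.8], [334.9, 136.4], [162.5, 356.3], [331.6, 356.5]]
```

View pics/w4.png

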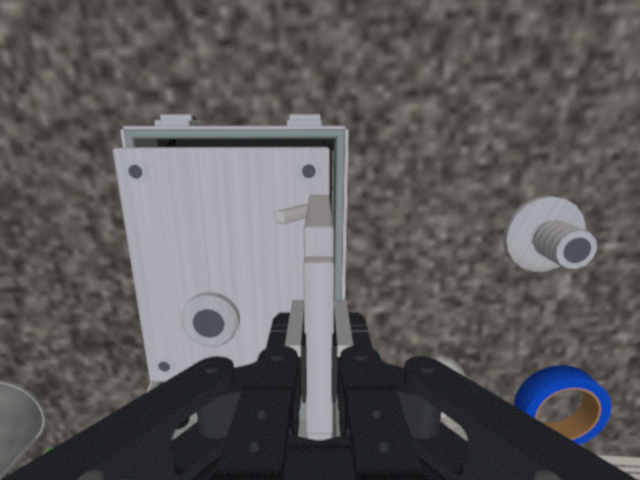

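Measured against the rim, the bracket is centred within about 1 mm and square. Lowering it gently.

```bash
echo '[0, 0, 1, 0, 0, 0, 0, 0, 0, 1.75, 0, 0, 0, 0, 0, 0, 2.5, 0, 0, 0, 0, 0, 0, 2.9, 0, 0, 0, 0, 0, 0, 3.1, 0, 0, 0, 0, 0, 0, 3.25, 0, 0, 0, 0, 0, 0, 3.25, 0, 0, 0, 0]' > next.json && python3 nudge.py next.json; python3 -c "
from h import *
print(arm.observe()['contact_force'],arm.observe()['ee_pos'])"
```

```text
time_s: 8.12
ee_pos: [0.5133, 0.0694, 0.0571]
tool_rot: [-180.0, 0.0, -169.5]
contact_force: [-0.1, -0.0, -3.3]
finger_gap: 0.0085
grip_force: 89.6
[-0.12480796 -0.02793902 -3.34658901] [0.51333202 0.06943652 0.05708342]
```

```bash
echo '[0, 0, 0.05, 0, 0, 0, 0, 0, 0, 0.1, 0, 0, 0, 0, 0, 0, 0.1, 0, 0, 0, 0]' > next.json && python3 nudge.py next.json; echo '[0, 0, 0.05, 0, 0, 0, 0, 0, 0, 0.05, 0, 0, 0, 0]' > next.json && python3 nudge.py next.json
```

```text
time_s: 8.5
ee_pos: [0.5134, 0.0695, 0.0558]
tool_rot: [180.0, 0.0, -169.5]
contact_force: [-2.6, 0.5, 4.0]
finger_gap: 0.0086
grip_force: 90.5
time_s: 8.75
ee_pos: [0.5134, 0.0695, 0.0557]
tool_rot: [-180.0, 0.1, -169.4]
contact_force: [-4.9, 0.8, 11.1]
finger_gap: 0.0086
grip_force: 91.8
```

The manual's scale: shifts go in units of 20 mm. Converting my numbers, -0.12 m is -6, -0.06 m is -3.

```bash
echo '[0, 0, 0, 0, 0, 0, 0.03, 0, 0, 0, 0, 0, 0, 0.03, 0, 0, 0, 0, 0, 0, 0.03, 0, 0, -1, 0, 0, 0, 0.03, 0, 0, -3, 0, 0, 0, 0.03, 0, 0, -6, 0, 0, 0, 0.05, 0, 0, -6, 0, 0, 0, 0.05, 0, 0, -6, 0, 0, 0, 0.05]' > next.json && python3 nudge.py next.json 30; python3 -c "
from h import *
w=np.load('w4.npy',allow_pickle=True).item()
print(fit([(w,np.array([[0,0,.042]]),[(577,250)])],[.48,.22,0]),fit([(w,np.array([[0,0,.006]]),[(546,234)])],[.48,.22,0]))
print(delta([.52,.215,.15],-170))
w=arm.get_image('wrist');cv2.imwrite('pics/w5.png',w['img'][:,:,::-1]);np.save('w5.npy',w,allow_pickle=True)
c=[.5195,.0231,10.45]
M=np.array([[24,-12,19],[-66,-52,13],[-66,52,13],[-70,-56,50],[-70,56,50]])/1e3
print(proj(w,place(c,M)).round(1).tolist())
g=cv2.cvtColor(w['img'],cv2.COLOR_RGB2GRAY)
L=cv2.createLineSegmentDetector().detect(g)[0][:,0]
for l in L:
    n=np.hypot(l[2]-l[0],l[3]-l[1])
    if n>35 and l[0]>60 and l[0]<480 and 40<l[1]<350: print(l.round(1),n.round())
"
```

```text
time_s: 9.75
ee_pos: [0.5127, 0.0693, 0.1736]
tool_rot: [180.0, -0.0, -169.5]
contact_force: [-0.6, -0.4, 0.0]
finger_gap: 0.0501
grip_force: 0.0
(array([0.4793, 0.2277, 0.    ]), [[0.0, 0.0]]) (array([0.4787, 0.2289, 0.    ]), [[-0.0, -0.0]])
(array([-0.0337,  0.1419,  0.0236]), array([ 0. , -0. ,  0.5]))
[[247.8, 255.4], [191.4, 143.0], [325.2, 143.2], [167.4, 138.8], [332.1, 139.0]]
[191.8 149.4 206.5 296.8] 148.0
[419.6 321.8 436.1 352.9] 35.0
[206.9 297.2 310.6 296.6] 104.0
[257.2 306.9 258.5 350.7] 44.0
[326.3 308.1 325.5 149.4] 159.0
[319.4 141.7 198.1 141.8] 121.0
[161.3 168.  167.3 215.7] 48.0
[169.8 235.6 173.9 270.7] 35.0
[290.6 128.8 214.4 128.8] 76.0
[384.8 302.7 402.9 348.7] 49.0
[234.  349.  252.2 302.5] 50.0
[339.1 328.1 342.7 130.6] 198.0
[168.1 138.8 296.9 138. ] 129.0
[233.1 315.  216.4 351. ] 40.0
[180.9 333.2 166.2 369.6] 39.0
[331.3 139.4 331.6 220.6] 81.0
[378.1 348.1 379.9 304.4] 44.0
[188.9 321.8 167.4 139.2] 184.0
[331.6 221.9 331.3 285.6] 64.0
[336.3 334.3 342.1 431.9] 98.0
[339.5 133.1 338.5 181.9] 49.0
[163.1 132.3 336.9 131.9] 174.0
[183.9 326.9 160.7 134.4] 194.0
[334.4 329.2 261.9 328.6] 72.0
[336.9 275.6 336.2 311.9] 36.0
[330.6 323.2 260.6 323.2] 70.0
[308.1 299.9 215.6 300. ] 93.0
```

View pics/w5.png

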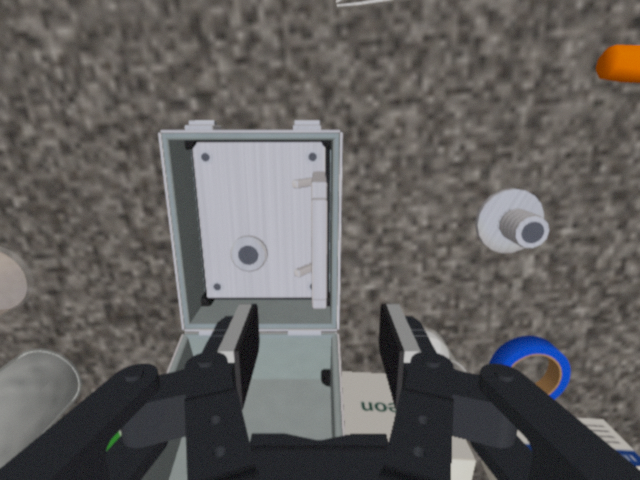

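The bracket lies flat in the case. The spigot is at (249,254) and predicted at (248,255). The adapter flange is near (512,221). I'll hover over the adapter and measure it by circle detection.

In the tool's units: 0.1622 m is 8.11, 0.05 m is 2.5.

```bash
echo '[0.07, 2.75, 0, 0, 0, 0, 0.05, 0.14, 5.5, 0, 0, 0, 0, 0.05, 0.21, 8.11, 1, 0, 0, 0, 0.05, 0.21, 8.11, 2.5, 0, 0, 0, 0.05, 0.21, 8.11, 2.5, 0, 0, 0, 0.05, 0.21, 8.11, 2.5, 0, 0, 0, 0.05]' > next.json && python3 nudge.py next.json; cat > circ.py <<'E'
from h import *
import sys
def flange(w,p,z,rad,thr=None):
    """refine bright disc centre: white mask near prediction"""
    u=proj(w,[[p[0],p[1],z]])[0];im=w['img'].astype(int)
    s=(im.min(2)>140)&(im.max(2)-im.min(2)<45)
    n,l,st,ce=cv2.connectedComponentsWithStats(s.astype(np.uint8))
    k=[i for i in range(1,n) if st[i,4]>150 and np.hypot(*(ce[i]-u))<70]
    for i in k: print("blob",st[i],ce[i].round(1))
    return u
if __name__=="__main__":
    w=arm.get_image('wrist');o=arm.observe();print(o['ee_pos'],o['tool_rot'])
    np.save('w6.npy',w,allow_pickle=True)
    print("pred top",proj(w,[[.479,.228,.042]]),"fl",flange(w,(.479,.228),.008,.0275))
    g=cv2.medianBlur(cv2.cvtColor(w['img'],cv2.COLOR_RGB2GRAY),5)
    for a in ((10,34),(34,90)):
        c=cv2.HoughCircles(g,cv2.HOUGH_GRADIENT,1,15,param1=100,param2=22,minRadius=a[0],maxRadius=a[1])
        if c is not None:
            u=proj(w,[[.479,.228,.03]])[0]
            print([x.round(1).tolist() for x in c[0] if np.hypot(x[0]-u[0],x[1]-u[1])<60][:6])
E
python3 circ.py
```

```text
time_s: 10.55
ee_pos: [0.4797, 0.2277, 0.1239]
tool_rot: [-179.9, -0.0, -169.5]
contact_force: [0.3, -0.2, 0.1]
finger_gap: 0.0499
grip_force: 0.0
[0.48011144 0.22781376 0.12458787] [-1.79999387e+02  4.95601161e-02 -1.69513955e+02]
blob [ 280  204   77   75 4037] [317.6 238.8]
blob [347 281  12  22 154] [352.1 292.1]
pred top [[319.1755482  257.53991953]] fl [319.10600585 242.19562621]
[[317.5, 249.5, 20.399999618530273]]
[[316.5, 241.5, 37.20000076293945]]
```

In the tool's units: 0.11 m is 5.5, 0.05 m is 2.5.

```bash
echo '[0.08, 0, 2.5, 0, 0, 0, 0.045, 0.08, 0, 4.5, 0, 0, 0, 0.045, 0.08, 0, 5.5, 0, 0, 0, 0.045, 0.08, 0, 5.5, 0, 0, 0, 0.045, 0.08, 0, 5.5, 0, 0, 0, 0, 0.08, 0, 5.5, 0, 0, 0, 0, 0.08, 0, 5.5, 0, 0, 0, 0, 0.08, 0, 5.5, 0, 0, 0, 0]' > next.json && python3 nudge.py next.json 60; echo '[0, 0, -1.5, 0, 0, 0, 0, 0, 0, -4, 0, 0, 0, 0, 0, 0, -6.5, 0, 0, 0, 0, 0, 0, -7.5, 0, 0, 0, 0, 0, 0, -7.5, 0, 0, 0, 0]' > next.json && python3 nudge.py next.json; python3 -c "
from h import *
w=arm.get_image('wrist');np.save('w7.npy',w,allow_pickle=True);cv2.imwrite('pics/w7.png',w['img'][:,:,::-1]);o=arm.observe();print(o['ee_pos'],o['tool_rot'])
import circ
p=o['ee_pos'];z0=p[2]-.0155
print(circ.flange(w,p,z0+.008,0))
g=cv2.medianBlur(cv2.cvtColor(w['img'],cv2.COLOR_RGB2GRAY),5)
c=cv2.HoughCircles(g,cv2.HOUGH_GRADIENT,1,15,param1=100,param2=22,minRadius=30,maxRadius=90)
print(c[0][:4] if c is not None else 0)
c=np.array([.5195,.0231,10.45]);
w5=np.load('w5.npy',allow_pickle=True).item()
M=np.array([[-66,-52,13],[-66,52,13],[66,-52,13],[24,-12,19]])/1e3
r=fit([(w5,M,[(191.2,141.7),(325.6,141.7),(206.6,297),(249,254)])],c);print(r)
sp=place(r[0],[[.024,-.012,.013]])[0];print('spigot',sp,delta([sp[0],sp[1],.15],-169.5))
"
```

```text
time_s: 11.6
ee_pos: [0.479, 0.2283, 0.0158]
tool_rot: [179.9, 0.2, -169.5]
contact_force: [0.2, -1.4, 6.0]
finger_gap: 0.0245
grip_force: 59.3
time_s: 12.22
ee_pos: [0.4783, 0.2285, 0.1658]
tool_rot: [179.8, 0.2, -169.5]
contact_force: [-0.1, 0.1, -1.7]
finger_gap: 0.0243
grip_force: 59.1
[0.47737223 0.22776286 0.16398776] [ 1.79935706e+02  7.57799079e-03 -1.69508185e+02]
blob [ 257  252  124  135 9671] [318.5 307.9]
[317.18290058 309.4078869 ]
[[318.5 314.5  62.6]
 [316.5 339.5  46.3]
 [528.5 179.5  68.8]
 [514.5 173.5  83.8]]
(array([ 0.5183,  0.0233, 10.5984]), [[0.4, -0.1], [-0.0, -0.2], [0.3, 0.2], [-0.6, 0.1]])
spigot [0.54409766 0.01591889 0.013     ] (array([-0.027 , -0.2205,  0.0137]), array([ 0.1,  0. , -0. ]))
```

```bash
python3 -c "
from h import *
a=np.linspace(0,2*np.pi,181);ring=lambda p,z:np.c_[p[0]+.0275*np.cos(a),p[1]+.0275*np.sin(a),0*a+z]
def bb(w,p,z0):
    q=np.vstack([proj(w,ring(p,z0+.001)),proj(w,ring(p,z0+.008))]);return np.array([q[:,0].min(),q[:,0].max(),q[:,1].min(),q[:,1].max()])
w6=np.load('w6.npy',allow_pickle=True).item();w7=np.load('w7.npy',allow_pickle=True).item()
r=least_squares(lambda p:bb(w6,p,0)-[280,357,204,279],[.479,.228],diff_step=1e-3);print('w6',r.x,r.fun)
r=least_squares(lambda p:bb(w7,p,p[2])[:3]-[257,381,252],[.479,.228,.149],diff_step=1e-3);print('w7',r.x,r.fun)
for w in (w6,w7):
    E=w['extrinsics'];C=-E[:3,:3].T@E[:3,3];Rz=R.from_euler('xyz',[180,0,-169.5],degrees=True)
    print('tcp implied',C-Rz.apply([.0756,.0007,-.143]), E[2,:3].round(3))
"
```

```text
w6 [0.48008576 0.22775886] [ 0.207081   -0.20720767 -0.12977196  0.12915412]
w7 [0.47934024 0.22896443 0.15038226] [-1.42108547e-12  2.89901436e-12  7.10542736e-13]
tcp implied [0.47779177 0.22662651 0.12413065] [ 0.295  0.055 -0.954]
tcp implied [0.4758329  0.22675824 0.16562375] [ 0.298  0.059 -0.953]
```

```bash
echo '[-0.34, -3, 0, 0, 0, 0, 0, -0.675, -6, 0, 0, 0, 0, 0, -1.015, -9, 0, 0, 0, 0, 0, -1.245, -11.065, 0, 0, 0, 0, 0, -1.245, -11.065, 2, 0, 0, 0, 0, -1.245, -11.065, 4, 0, 0, 0, 0, -1.245, -11.065, 5, 0, 0, 0, 0, -1.245, -11.065, 5.75, 0, 0, 0, 0, -1.245, -11.065, 5.75, 0, 0, 0, 0, -1.245, -11.065, 5.75, 0, 0, 0, 0]' > next.json && python3 nudge.py next.json; python3 -c "
from h import *
w=arm.get_image('wrist');np.save('w8.npy',w,allow_pickle=True);cv2.imwrite('pics/w8.png',w['img'][:,:,::-1])
import circ
o=arm.observe();print(o['ee_pos']);print(circ.flange(w,o['ee_pos'],.04,0))
b=[.5183,.0233,10.6]
M=np.array([[-66,-52,13],[-66,52,13],[66,-52,13],[-57,-43,13]])/1e3
print(proj(w,place(b,M)).round(1).tolist())
g=cv2.cvtColor(w['img'],cv2.COLOR_RGB2GRAY)
for l in cv2.createLineSegmentDetector().detect(g)[0][:,0]:
    n=np.hypot(l[2]-l[0],l[3]-l[1])
    if n>50 and l[0]>60 and l[0]<560 and 20<l[1]<330: print(l.round(1),n.round())
"
```

```text
time_s: 13.52
ee_pos: [0.5433, 0.015, 0.0495]
tool_rot: [-180.0, 0.1, -169.5]
contact_force: [-0.2, 0.6, -1.1]
finger_gap: 0.024
grip_force: 59.5
[0.54344835 0.01502809 0.04983284]
blob [ 285  325   68   61 1608] [318.5 353.7]
[318.4370838  311.57500825]
[[230.3, 102.9], [463.6, 102.9], [247.2, 359.1], [251.5, 124.2]]
[289.4 303.  283.7 365.6] 63.0
[454.4 103.2 236.9 103.5] 218.0
[230.4 115.6 244.9 333.1] 218.0
[174.2  74.3 204.9 368.1] 295.0
[519.2 328.3 540.1 210.5] 120.0
[426.9  67.5 276.9  67.4] 150.0
[520.5 165.8 534.9  75.3] 92.0
[422.9 307.  434.3 179.4] 128.0
[529.7  74.4 515.9 164.4] 91.0
[507.  205.6 482.3 369.4] 166.0
[240.3 309.4 227.2 119.4] 190.0
[181.9  73.  528.1  72.1] 346.0
[244.4 100.  446.9 100. ] 203.0
[514.1  88.1 503.6 160.5] 73.0
[193.1  87.3 518.1  85.7] 325.0
[448.1  97.5 243.1  97.2] 205.0
[224.8 119.3 230.9 209.4] 90.0
[236.4 285.7 239.6 336.9] 51.0
[524.4  75.6 451.9  75.6] 72.0
```

The bracket edges match the prediction within 1 px, so the alignment is good. Lowering the adapter onto the spigot.

In the tool's units: 0.016 m is 0.8, 0.014 m is 0.7.

```bash
echo '[0, 0, 0.3, 0, 0, 0, 0, 0, 0, 0.55, 0, 0, 0, 0, 0, 0, 0.7, 0, 0, 0, 0, 0, 0, 0.8, 0, 0, 0, 0, 0, 0, 0.8, 0, 0, 0, 0]' > next.json && python3 nudge.py next.json; echo '[0, 0, 0.075, 0, 0, 0, 0, 0, 0, 0.15, 0, 0, 0, 0, 0, 0, 0.2, 0, 0, 0, 0, 0, 0, 0.2, 0, 0, 0, 0]' > next.json && python3 nudge.py next.json
```

```text
time_s: 14.2
ee_pos: [0.5427, 0.0147, 0.0328]
tool_rot: [-180.0, -0.0, -169.5]
contact_force: [0.8, 0.8, -1.4]
finger_gap: 0.0245
grip_force: 59.5
time_s: 14.7
ee_pos: [0.5428, 0.0148, 0.029]
tool_rot: [-180.0, -0.0, -169.5]
contact_force: [0.8, -0.0, -2.3]
finger_gap: 0.024
grip_force: 59.6
```

In the tool's units: 0.0015 m is 0.075, 0.001 m is 0.05.

```bash
echo '[0, 0, 0.05, 0, 0, 0, 0, 0, 0, 0.075, 0, 0, 0, 0, 0, 0, 0.075, 0, 0, 0, 0]' > next.json && python3 nudge.py next.json; echo '[0, 0, 0.035, 0, 0, 0, 0, 0, 0, 0.035, 0, 0, 0, 0]' > next.json && python3 nudge.py next.json
```

```text
time_s: 15.08
ee_pos: [0.5428, 0.0148, 0.0288]
tool_rot: [-180.0, 0.0, -169.5]
contact_force: [-3.1, 0.4, 7.0]
finger_gap: 0.0241
grip_force: 60.4
time_s: 15.32
ee_pos: [0.5428, 0.0147, 0.0288]
tool_rot: [-180.0, 0.0, -169.4]
contact_force: [-4.9, 1.0, 11.1]
finger_gap: 0.0244
grip_force: 60.9
```

In the tool's units: -0.17 m is -8.5, -0.14 m is -7.

```bash
echo '[0, 0, 0, 0, 0, 0, 0.045, 0, 0, 0, 0, 0, 0, 0.045, 0, 0, 0, 0, 0, 0, 0.045, 0, 0, -1.5, 0, 0, 0, 0.045, 0, 0, -4, 0, 0, 0, 0.05, 0, 0, -7, 0, 0, 0, 0.05, 1, -1.5, -8.5, 0, 0, 0, 0.05, 3.25, -4, -8.5, 0, 0, -10, 0.05, 5, -6.5, -8.5, 0, 0, -20, 0.05, 6.5, -8.5, -8.5, 0, 0, -30, 0.05]' > next.json && python3 nudge.py next.json 30; python3 -c "
from h import *
print(delta([.432,-.2172,.2],-119))"
```

```text
time_s: 16.58
ee_pos: [0.4464, -0.1745, 0.1966]
tool_rot: [180.0, 0.0, -139.7]
contact_force: [0.6, -0.5, -0.5]
finger_gap: 0.05
grip_force: 0.0
(array([ 0.0386, -0.0233, -0.0034]), array([  0. ,   0. , -20.7]))
```

In the tool's units: 0.0386 m is 1.93, -0.0233 m is -1.165.

```bash
echo '[1.93, -1.165, -0.17, 0, 0, -20.7, 0.05, 1.93, -1.165, -0.17, 0, 0, -20.7, 0.05, 1.93, -1.165, -0.17, 0, 0, -20.7, 0.05, 1.93, -1.165, -0.17, 0, 0, -20.7, 0.05]' > next.json && python3 nudge.py next.json; cat > sil.py <<'E'
from h import *
a=np.linspace(0,2*np.pi,40,endpoint=False);C,S=np.cos(a),np.sin(a)
v=lambda r,z:np.c_[r*C,r*S,0*a+z]
hx=lambda r,x:np.c_[0*a+x,r*C,.066+r*S]
sph=np.vstack([np.c_[.014*np.cos(t)*C,.014*np.cos(t)*S,.066+.014*np.sin(t)+0*a] for t in np.linspace(-1.5,1.5,7)])
PARTS=[np.vstack([v(.0275,.0005),v(.0275,.010)]),np.vstack([v(.019,.01),v(.019,.035),v(.014,.042)]),np.vstack([v(.014,.042),sph]),np.vstack([sph,hx(.014,.055)]),np.vstack([hx(.02,.060),hx(.02,.066)])]
def mask(w,p,z0=0):
    m=np.zeros((480,640),np.uint8)
    for M in PARTS: cv2.fillConvexPoly(m,cv2.convexHull(np.round(proj(w,place(p,M,z0))*16).astype(np.int32)),1,shift=4)
    return m
def white(w,p,z0=0):
    im=w['img'].astype(int);s=((im.min(2)>125)&(im.max(2)-im.min(2)<45)).astype(np.uint8)
    near=cv2.dilate(mask(w,p,z0),np.ones((25,25)))
    return s&near
def fitsil(w,p0,z0=0,it=3):
    from scipy.optimize import minimize
    s=white(w,p0,z0)
    def cost(q):
        p=[q[0]/1e3,q[1]/1e3,q[2]];m=mask(w,p,z0);return -(m&s).sum()/(m|s).sum()
    q=np.array([p0[0]*1e3,p0[1]*1e3,p0[2]])
    for d in (6,2):
        q=minimize(cost,q,method='Nelder-Mead',options=dict(initial_simplex=[q,q+[d,0,0],q+[0,d,0],q+[0,0,d]],xatol=.05,fatol=1e-4)).x
    return np.array([q[0]/1e3,q[1]/1e3,q[2]]),-cost(q)
E
python3 -c "
from sil import *
c=cams('wrist','top','side');w=c['wrist'];np.save('w9.npy',w,allow_pickle=True)
o=arm.observe();print(o['ee_pos'],o['tool_rot'])
r=fitsil(w,[.4243,-.2312,61.1]);print(r)
im=w['img'][:,:,::-1].copy();cs,_=cv2.findContours(mask(w,r[0]),0,1);cv2.drawContours(im,cs,-1,(0,0,255),1);cv2.imwrite('pics/w9.png',im)
p=r[0];g=place(p,[[.016,0,.05]])[0];print(g,delta(g,p[2]-180))
"
```

```text
time_s: 17.08
ee_pos: [0.433, -0.2155, 0.1999]
tool_rot: [180.0, 0.0, -119.5]
contact_force: [0.5, -0.4, 0.5]
finger_gap: 0.0495
grip_force: 0.0
[ 0.4331526  -0.21542707  0.20010733] [ 1.79989040e+02  2.15571372e-03 -1.19380386e+02]
(array([ 0.4783, -0.2912, 43.1   ]), np.float64(-0.0))
[ 0.4899826  -0.28026762  0.05      ] (array([ 0.0286, -0.0814,  0.1501]), array([ 0. ,  0. , 17.5]))sil.py:19: RuntimeWarning: overflow encountered in scalar negative
  p=[q[0]/1e3,q[1]/1e3,q[2]];m=mask(w,p,z0);return -(m&s).sum()/(m|s).sum()
```

View pics/w9.png

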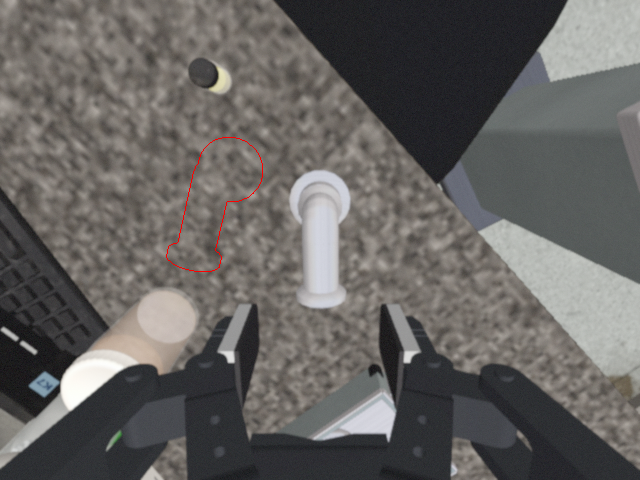

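The elbow's foot is at (320,200) and its leg points straight towards the gripper, with the mouth at (321,296), so it lines up with the tool. The red outline is a failed fit caused by an unsigned overflow, which I'll fix and refit.

```bash
sed -i 's|return -(m&s).sum()/(m|s).sum()|XX|; s|return -(m&s).sum()/(m.s).sum()|return -float((m\&s).sum())/float((m\|s).sum())|' sil.py; grep -n "return -" sil.py; python3 -c "
from sil import *
w=np.load('w9.npy',allow_pickle=True).item()
r=fitsil(w,[.4243,-.2312,61.1]);print(r)
m=mask(w,r[0]);print('bbox',cv2.boundingRect(m),'white',cv2.boundingRect(white(w,r[0])))
p=r[0];g=place(p,[[.016,0,.05]])[0];print(g,delta(g,p[2]-180))
E=w['extrinsics'];Cc=-E[:3,:3].T@E[:3,3];print('tcp implied',Cc-R.from_euler('xyz',[180,0,-119.4],degrees=True).apply([.0756,.0007,-.143]))
"
```

```text
19:        p=[q[0]/1e3,q[1]/1e3,q[2]];m=mask(w,p,z0);return -(m&s).sum()/(m|s).sum()
(array([ 0.4783, -0.2912, 43.1   ]), np.float64(-0.0))
bbox (166, 137, 97, 135) white (156, 126, 112, 158)
[ 0.4899826  -0.28026762  0.05      ] (array([ 0.0286, -0.0814,  0.1501]), array([ 0. ,  0. , 17.5]))
tcp implied [ 0.43193941 -0.21703101  0.20005545]sed: -e expression #1, char 35: unknown option to 's'
sil.py:19: RuntimeWarning: overflow encountered in scalar negative
  p=[q[0]/1e3,q[1]/1e3,q[2]];m=mask(w,p,z0);return -(m&s).sum()/(m|s).sum()
```

```bash
sed -i '19s#return -(m&s)#return -1.0*(m\&s)#' sil.py; python3 -c "
from sil import *
w=np.load('w9.npy',allow_pickle=True).item()
r=fitsil(w,[.4243,-.2312,61.1]);print(r)
m=mask(w,r[0]);print('bbox',cv2.boundingRect(m),'white',cv2.boundingRect(white(w,r[0])))
p=r[0];g=place(p,[[.016,0,.05]])[0];print(g,delta(g,p[2]-180))
"
```

```text
(array([ 0.42399307, -0.22771554, 61.8120998 ]), np.float64(0.8830417811189822))
bbox (289, 170, 62, 139) white (277, 158, 86, 163)
[ 0.4315509  -0.21361309  0.05      ] (array([-0.0008,  0.0023,  0.1501]), array([ 0. ,  0. , -1.2]))
```

In the tool's units: 0.153 m is 7.65, 0.145 m is 7.25.

```bash
echo '[0, 0.125, 3, 0, 0, -1.2, 0.05, 0, 0.125, 5.5, 0, 0, -1.2, 0.05, 0, 0.125, 7.25, 0, 0, -1.2, 0.05, 0, 0.125, 7.65, 0, 0, -1.2, 0.05, 0, 0.125, 7.65, 0, 0, -1.2, 0.05, 0, 0.125, 7.65, 0, 0, -1.2, 0, 0, 0.125, 7.65, 0, 0, -1.2, 0, 0, 0.125, 7.65, 0, 0, -1.2, 0, 0, 0.125, 7.65, 0, 0, -1.2, 0]' > next.json && python3 nudge.py next.json 80; echo '[0, 0, -1.5, 0, 0, 0, 0, 0, 0, -4, 0, 0, 0, 0, 0, 0, -6.5, 0, 0, 0, 0, 0, 0, -7.5, 0, 0, 0, 0, 0, 0, -7.5, 0, 0, 0, 0, 0, 0, -7.5, 0, 0, 0, 0]' > next.json && python3 nudge.py next.json; python3 -c "
from sil import *
w=arm.get_image('wrist');np.save('w10.npy',w,allow_pickle=True)
o=arm.observe();print(o['ee_pos'],o['tool_rot'])
E=w['extrinsics'];Cc=-E[:3,:3].T@E[:3,3];y=o['tool_rot'][2];t=Cc-R.from_euler('xyz',[180,0,y],degrees=True).apply([.0756,.0007,-.143]);print('tcp implied',t)
from scipy.optimize import minimize
p0=place([o['ee_pos'][0],o['ee_pos'][1],y+180],[[-.016,0,0]])[0]
r=fitsil(w,[p0[0],p0[1],y+180],.15);print(r)
b=[.5183,.0233,10.6];bay=place(b,[[-.037,-.012,.013]])[0]
d=np.radians(b[2]-r[0][2]);rel=r[0][:2]-o['ee_pos'][:2]
rel=np.array([[np.cos(d),-np.sin(d)],[np.sin(d),np.cos(d)]])@rel
print('bay',bay,delta([bay[0]-rel[0],bay[1]-rel[1],.2],y+b[2]-r[0][2]))
"
```

```text
time_s: 18.35
ee_pos: [0.4323, -0.215, 0.049]
tool_rot: [-179.8, 0.1, -118.1]
contact_force: [0.4, 1.6, 5.8]
finger_gap: 0.0261
grip_force: 78.8
time_s: 19.1
ee_pos: [0.4294, -0.2143, 0.1957]
tool_rot: [179.8, -0.0, -118.2]
contact_force: [-0.2, 0.6, -3.2]
finger_gap: 0.0256
grip_force: 80.1
[ 0.42945047 -0.21441262  0.19548952] [ 1.79793216e+02 -3.78592331e-02 -1.18201255e+02]
tcp implied [ 0.42879329 -0.21603717  0.19586482]
(array([ 0.42061231, -0.22792449, 62.25137384]), np.float64(0.734211254794954))
bay [0.48413881 0.00469858 0.013     ] (array([-0.2278,  0.0419, -0.0045]), array([ 0.2, -0.1, 51.7]))
```

In the tool's units: -0.2278 m is -11.39, 0.0419 m is 2.095.

```bash
echo '[-2.75, 0.5, 0, 0, 0, 10, 0, -5.5, 1, 0, 0, 0, 20, 0, -8.25, 1.5, 0, 0, 0, 30, 0, -11.39, 2.095, 0, 0, 0, 40.5, 0, -11.39, 2.095, 0, 0, 0, 51.7, 0, -11.39, 2.095, 1.5, 0, 0, 51.7, 0, -11.39, 2.095, 3, 0, 0, 51.7, 0, -11.39, 2.095, 3.75, 0, 0, 51.7, 0, -11.39, 2.095, 3.75, 0, 0, 51.7, 0, -11.39, 2.095, 3.75, 0, 0, 51.7, 0]' > next.json && python3 nudge.py next.json; python3 -c "
from sil import *
w=arm.get_image('wrist');np.save('w11.npy',w,allow_pickle=True);cv2.imwrite('pics/w11.png',w['img'][:,:,::-1])
o=arm.observe();print(o['ee_pos'],o['tool_rot'])
b=[.5183,.0233,10.6]
r=fitsil(w,[.4841,.0047,10.6],o['ee_pos'][2]-.0485);print(r)
M=np.array([[-66,-52,13],[-66,52,13],[66,-52,13],[66,52,13]])/1e3
print(proj(w,place(b,M)).round(1).tolist())
M=np.array([[-70,-56,50],[-70,56,50]])/1e3
print('case',proj(w,place([.5195,.0231,10.5],M)).round(1).tolist())
g=cv2.cvtColor(w['img'],cv2.COLOR_RGB2GRAY)
for l in cv2.createLineSegmentDetector().detect(g)[0][:,0]:
    n=np.hypot(l[2]-l[0],l[3]-l[1])
    if n>60 and l[0]>60 and l[0]<560 and 20<l[1]<330: print(l.round(1),n.round())
"
```

```text
time_s: 20.4
ee_pos: [0.5016, 0.0058, 0.1222]
tool_rot: [-180.0, -0.0, -169.9]
contact_force: [0.1, -0.7, -2.9]
finger_gap: 0.0259
grip_force: 80.0
[0.50185958 0.00591155 0.12260603] [-1.79995673e+02  4.93040856e-02 -1.69867743e+02]
(array([4.71977970e-01, 2.35213261e-03, 8.45799689e+00]), np.float64(0.7484149855907781))
[[260.8, 179.5], [417.5, 178.3], [270.0, 352.5], [405.2, 351.6]]
case [[243.5, 182.6], [440.7, 181.4]]
[261.  188.1 268.1 305.7] 118.0
[283.1 313.1 283.5 395.6] 83.0
[231.6 175.6 243.  331.9] 157.0
[445.3 256.8 453.5 174.3] 83.0
[396.  310.6 399.9 229.3] 81.0
[428.9 259.3 421.3 363.2] 104.0
[252.2 313.1 243.2 181.7] 132.0
[388.1 169.1 291.9 169.3] 96.0
[411.9 182.7 266.9 183.1] 145.0
[264.8 309.3 257.9 190.6] 119.0
[245.6 319.4 235.2 175.7] 144.0
[450.  174.4 444.  235.6] 61.0
[236.9 174.9 449.4 173. ] 213.0
```

In the tool's units: 0.0017 m is 0.085, 0.056 m is 2.8.

```bash
echo '[0.085, 0, 0.6, 0, 0, -0.4, 0, 0.085, 0, 1.25, 0, 0, -0.4, 0, 0.085, 0, 1.85, 0, 0, -0.4, 0, 0.085, 0, 2.35, 0, 0, -0.4, 0, 0.085, 0, 2.65, 0, 0, -0.4, 0, 0.085, 0, 2.8, 0, 0, -0.4, 0, 0.085, 0, 2.8, 0, 0, -0.4, 0]' > next.json && python3 nudge.py next.json; echo '[0, 0, 0.075, 0, 0, 0, 0, 0, 0, 0.15, 0, 0, 0, 0, 0, 0, 0.15, 0, 0, 0, 0]' > next.json && python3 nudge.py next.json
```

```text
time_s: 21.32
ee_pos: [0.4998, 0.0055, 0.0662]
tool_rot: [-180.0, 0.0, -169.5]
contact_force: [-0.3, -0.4, -3.0]
finger_gap: 0.026
grip_force: 80.1
time_s: 21.7
ee_pos: [0.4997, 0.0055, 0.0633]
tool_rot: [180.0, 0.0, -169.5]
contact_force: [0.2, -0.9, -3.3]
finger_gap: 0.0259
grip_force: 80.1
```

```bash
echo '[0, 0, 0.05, 0, 0, 0, 0, 0, 0, 0.085, 0, 0, 0, 0, 0, 0, 0.085, 0, 0, 0, 0]' > next.json && python3 nudge.py next.json; echo '[0, 0, 0.04, 0, 0, 0, 0, 0, 0, 0.04, 0, 0, 0, 0]' > next.json && python3 nudge.py next.json
```

```text
time_s: 22.08
ee_pos: [0.4999, 0.0056, 0.062]
tool_rot: [-180.0, 0.0, -169.5]
contact_force: [-1.3, 0.0, 2.4]
finger_gap: 0.0263
grip_force: 81.0
time_s: 22.32
ee_pos: [0.5, 0.0056, 0.062]
tool_rot: [-180.0, 0.1, -169.4]
contact_force: [-2.3, 1.4, 8.3]
finger_gap: 0.0262
grip_force: 81.5
```

The elbow is seated at the expected height. I'll release it and retreat, and get the lid angle from the handle pixels in the first pictures: top about (285.5,149), side about (357,149).

```bash
echo '[0, 0, 0, 0, 0, 0, 0.045, 0, 0, 0, 0, 0, 0, 0.045, 0, 0, 0, 0, 0, 0, 0.045, 0, 0, -1, 0, 0, 0, 0.045, 0, 0, -3, 0, 0, 0, 0.045, 0, 0, -6, 0, 0, 0, 0.03, 0, 0, -8, 0, 0, 0, 0.03, 0, 0, -9, 0, 0, 0, 0.03, 0, 0, -9, 0, 0, 0, 0.03]' > next.json && python3 nudge.py next.json 30; python3 -c "
from sil import *
c=cams('top','side','wrist');t,s,w=c['top'],c['side'],c['wrist'];[np.save('z%s.npy'%k,c[k],allow_pickle=True) for k in c]
b=[.5195,.0231,10.5]
H=lambda th:place(b,[[.076-.177*np.cos(th)+.03*np.sin(th),0,.05+.177*np.sin(th)+.03*np.cos(th)]])
f=lambda p:np.concatenate([proj(t,H(p[0]))-[285.5,149],proj(s,H(p[0]))-[356.7,149]]).ravel()
r=least_squares(f,[1.8]);print(r.x,r.fun,H(r.x[0]))
def wl(im):
    im=im.astype(int);return ((im.min(2)>125)&(im.max(2)-im.min(2)<45)).astype(np.uint8)
o=arm.observe();print(o['ee_pos'],o['tool_rot'],o['q'].round(1))
# elbow check: foot disc by Hough + predicted
p=[.4841,.0047,10.5]
m=mask(w,p,.013);print('pred bbox',cv2.boundingRect(m))
g=cv2.cvtColor(w['img'],cv2.COLOR_RGB2GRAY)
u=proj(w,place(p,[[0,0,.023],[.066,0,.079],[.066,.02,.079],[.066,-.02,.079],[0,.0275,.023],[0,-.0275,.023]]));print(u.round(1).tolist())
cc=cv2.HoughCircles(cv2.medianBlur(g,3),cv2.HOUGH_GRADIENT,1,10,param1=80,param2=18,minRadius=22,maxRadius=45)
print([x.round(1).tolist() for x in cc[0] if np.hypot(*(x[:2]-u[0]))<25])
for l in cv2.createLineSegmentDetector().detect(g)[0][:,0]:
    n=np.hypot(l[2]-l[0],l[3]-l[1])
    if n>30 and 225<l[0]<420 and 120<l[1]<330: print(l.round(1),n.round())
"
```

```text
time_s: 23.45
ee_pos: [0.5005, 0.0058, 0.2421]
tool_rot: [180.0, 0.2, -169.5]
contact_force: [-0.0, -0.1, -1.0]
finger_gap: 0.0301
grip_force: 0.0
[1.89229322] [-0.90784035  0.36901811  0.3949781  -0.2966652 ] [[0.67720683 0.05232923 0.20845152]]
[0.49884961 0.00539643 0.23912747] [ 1.79995808e+02 -1.70459034e-01 -1.69490240e+02] [ 19.3   9.4 -16.   -0.  -64.8 -98.8]
pred bbox (292, 169, 58, 127)
[[320.3, 198.6], [320.5, 284.9], [343.4, 284.9], [297.5, 284.9], [348.9, 198.6], [291.7, 198.6]]
[[308.5, 196.5, 37.70000076293945], [313.5, 206.5, 29.399999618530273]]
[278.8 173.1 283.5 293.1] 120.0
[282.2 300.6 282.7 350.6] 50.0
[286.9 293.4 380.6 292.1] 94.0
[387.7 225.5 382.8 300.7] 75.0
[263.  198.1 264.5 235.7] 38.0
[359.5 300.9 368.6 338.6] 39.0
[260.7 312.8 250.2 345.9] 35.0
[363.1 159.1 304.4 158.9] 59.0
[372.9 271.9 375.4 194.4] 78.0
[397.7 294.4 399.3 264.4] 30.0
[401.3 248.2 403.4 216.7] 32.0
[274.  283.2 268.4 167.9] 115.0
[399.3 168.1 398.1 201.7] 34.0
[380.6 168.1 284.4 168. ] 96.0
[302.2 235.4 298.  199.2] 36.0
[311.9 319.8 351.9 319.7] 40.0
[280.  285.6 278.4 243.1] 43.0
[350.6 316.5 285.6 318.3] 65.0
[335.6 236.9 334.8 271.9] 35.0
[351.9 313.2 285.6 313.2] 66.0
[280.6 162.5 403.1 162.2] 122.0
[396.4 256.8 398.6 219.4] 38.0
[301.2 271.9 301.4 239.4] 33.0
[332.  231.9 332.2 199.4] 33.0
[373.1 295.6 329.4 295.6] 44.0
[305.5 226.9 305.7 278.1] 51.0
[331.4 278.1 331.9 231.9] 46.0
```

The lid is at about 1.89 rad, with the handle bar near (0.677, 0.052, 0.208). Now I'll take the closed fingers behind the bar.

In the tool's units: -0.206 m is -10.3, -0.165 m is -8.25.

```bash
echo '[-2.5, 0.68, -1.25, 0, 0, 0, 0, -5.5, 0.68, -1.25, 0, 0, 0, 0, -8.25, 0.68, -1.25, 0, 0, 0, 0, -10.3, 0.68, -1.25, 0, 0, 0, 0, -10.3, 0.68, 0, 0, 0, 0, 0, -10.3, 0.68, 0, 0, 0, 0, 0]' > next.json && python3 nudge.py next.json 30; echo '[0, 0, 1, 0, 0, 0, 0, 0, 0, 1.75, 0, 0, 0, 0, 0, 0, 2.25, 0, 0, 0, 0, 0, 0, 2.25, 0, 0, 0, 0]' > next.json && python3 nudge.py next.json; echo '[0.25, 0, 0, 0, 0, 0, 0, 0.5, 0, 0, 0, 0, 0, 0, 0.75, 0, -0.05, 0, 0, 0, 0, 1, 0, -0.1, 0, 0, 0, 0]' > next.json && python3 nudge.py next.json; python3 -c "
from h import *
print(arm.observe()['contact_force'])
b=[.5195,.0231,10.5]
for th in (1.89,1.8,1.7,1.6,1.5,1.4,1.3,1.2,1.1,1.0,.9):print(th,round(.076-.177*np.cos(th)+.03*np.sin(th),4),round(.05+.177*np.sin(th)+.03*np.cos(th),4))"
```

```text
time_s: 24.35
ee_pos: [0.6983, 0.0564, 0.2354]
tool_rot: [-180.0, -0.5, -169.5]
contact_force: [-0.1, -0.2, -0.7]
finger_gap: 0.0003
grip_force: 0.0
time_s: 24.85
ee_pos: [0.6993, 0.0564, 0.195]
tool_rot: [-180.0, -0.1, -169.5]
contact_force: [-0.6, -0.0, -0.1]
finger_gap: 0.0
grip_force: 0.0
time_s: 25.35
ee_pos: [0.682, 0.0532, 0.2001]
tool_rot: [-180.0, 0.4, -169.4]
contact_force: [4.5, 0.2, 4.4]
finger_gap: -0.0
grip_force: 2.3
[4.47939083 0.17176795 4.41424423]
1.89 0.16 0.2086
1.8 0.1454 0.2156
1.7 0.1286 0.2217
1.6 0.1112 0.226
1.5 0.0934 0.2287
1.4 0.0755 0.2295
1.3 0.0576 0.2286
1.2 0.0398 0.2258
1.1 0.0224 0.2214
1.0 0.0056 0.2151
0.9 -0.0105 0.2073
```

In the tool's units: 0.054 m is 2.7, 0.036 m is 1.8.

```bash
echo '[0.5, 0, -0.5, 0, 0, 0, 0, 1, 0, -0.65, 0, 0, 0, 0, 1.8, 0, -0.8, 0, 0, 0, 0, 2.7, 0, -0.95, 0, 0, 0, 0, 2.7, 0, -0.95, 0, 0, 0, 0]' > next.json && python3 nudge.py next.json ; echo '[0.9, 0, -0.1, 0, 0, 0, 0, 1.8, 0, -0.1, 0, 0, 0, 0, 2.7, 0, -0.1, 0, 0, 0, 0, 3.55, 0, 0, 0, 0, 0, 0, 3.55, 0, 0, 0, 0, 0, 0]' > next.json && python3 nudge.py next.json; python3 -c "
from h import *
c=cams('top','side')
cv2.imwrite('pics/s2.png',c['side']['img'][:,:,::-1])
b=[.5195,.0231,10.5]
for n in c:
    im=c[n]['img'].astype(int);old=np.load('z%s.npy'%n,allow_pickle=True).item()['img'].astype(int)
    for th in (1.89,1.3,1.2,1.1,1.0):
        H=place(b,[[.076-.177*np.cos(th)+.03*np.sin(th),y,.05+.177*np.sin(th)+.03*np.cos(th)] for y in (-.029,-.025,.025,.029)])
        u=proj(c[n],H).round().astype(int);print(n,th,[ (int(im[v,x].mean()),int(old[v,x].mean())) for x,v in u])
"
```

```text
time_s: 25.98
ee_pos: [0.6251, 0.0426, 0.2173]
tool_rot: [180.0, -0.1, -169.5]
contact_force: [-0.3, 0.8, -0.3]
finger_gap: -0.0
grip_force: 0.0
time_s: 26.6
ee_pos: [0.5559, 0.0297, 0.2161]
tool_rot: [-180.0, -0.2, -169.5]
contact_force: [0.4, -0.4, 0.4]
finger_gap: -0.0
grip_force: 0.0
top 1.89 [(112, 62), (85, 59), (109, 55), (105, 45)]
top 1.3 [(158, 91), (126, 88), (113, 84), (99, 86)]
top 1.2 [(84, 103), (129, 111), (156, 103), (165, 94)]
top 1.1 [(30, 113), (54, 113), (59, 108), (46, 104)]
top 1.0 [(207, 114), (214, 112), (214, 108), (211, 103)]
side 1.89 [(99, 46), (98, 34), (115, 39), (119, 38)]
side 1.3 [(215, 98), (214, 98), (86, 48), (148, 48)]
side 1.2 [(218, 98), (219, 98), (162, 41), (162, 47)]
side 1.1 [(67, 99), (47, 97), (40, 170), (37, 176)]
side 1.0 [(158, 172), (158, 194), (156, 172), (156, 152)]
```

The lid has followed to about 1.1 rad. The handle shows dark at the 1.1 prediction in both cameras. I'll lift over the bar, go behind the top face and push it over and down.

The manual's scale: shifts go in units of 20 mm. Converting my numbers, -0.05 m is -2.5, -0.03 m is -1.5.

```bash
echo '[0, 0, -1.4, 0, 0, 0, 0, 0, 0, -1.5, 0, 0, 0, 0, -2.5, 0, -1.5, 0, 0, 0, 0, -2.5, 0, -1.5, 0, 0, 0, 0, -2.5, 0, 0, 0, 0, 0, 0, -2.5, 0, 1, 0, 0, 0, 0, -2.5, 0, 1, 0, 0, 0, 0]' > next.json && python3 nudge.py next.json; echo '[0.55, 0, 0, 0, 0, 0, 0, 1.1, 0, 0.05, 0, 0, 0, 0, 1.8, 0, 0.2, 0, 0, 0, 0, 2.5, 0, 0.4, 0, 0, 0, 0, 3.2, 0, 0.72, 0, 0, 0, 0, 3.2, 0, 0.72, 0, 0, 0, 0]' > next.json && python3 nudge.py next.json
```

```text
time_s: 27.58
ee_pos: [0.6047, 0.0388, 0.1944]
tool_rot: [-180.0, -0.3, -169.5]
contact_force: [-0.0, -0.1, 0.6]
finger_gap: 0.0002
grip_force: 0.0
time_s: 28.32
ee_pos: [0.5424, 0.0273, 0.1834]
tool_rot: [180.0, 0.1, -169.5]
contact_force: [-0.2, 0.3, 0.2]
finger_gap: 0.0001
grip_force: 0.0
```

In the tool's units: 0.068 m is 3.4, 0.0616 m is 3.08.

```bash
echo '[0.6, 0, 0.365, 0, 0, 0, 0, 1.2, 0, 0.78, 0, 0, 0, 0, 1.75, 0, 1.28, 0, 0, 0, 0, 2.25, 0, 1.8, 0, 0, 0, 0, 2.7, 0, 2.4, 0, 0, 0, 0, 3.08, 0, 3, 0, 0, 0, 0, 3.25, 0, 3.35, 0, 0, 0, 0, 3.4, 0, 3.625, 0, 0, 0, 0, 3.4, 0, 3.775, 0, 0, 0, 0, 3.4, 0, 3.775, 0, 0, 0, 0]' > next.json && python3 nudge.py next.json; python3 -c "
from h import *
print(arm.observe()['contact_force'],arm.observe()['ee_pos'])"
```

```text
time_s: 29.58
ee_pos: [0.4768, 0.0151, 0.1071]
tool_rot: [-180.0, 0.0, -169.5]
contact_force: [-2.6, -0.8, 3.5]
finger_gap: -0.0
grip_force: 1.8
[-2.58945618 -0.80368542  3.49574093] [0.47677299 0.01514252 0.10706734]
```

```bash
echo '[0, 0, 0.1, 0, 0, 0, 0, 0, 0, 0.2, 0, 0, 0, 0, 0, 0, 0.2, 0, 0, 0, 0, 0, 0, 0.2, 0, 0, 0, 0]' > next.json && python3 nudge.py next.json; echo '[0, 0, 0.1, 0, 0, 0, 0, 0, 0, 0.1, 0, 0, 0, 0]' > next.json && python3 nudge.py next.json
```

```text
time_s: 30.08
ee_pos: [0.4768, 0.0151, 0.1068]
tool_rot: [-179.9, 0.1, -169.4]
contact_force: [-12.3, 2.8, 28.5]
finger_gap: -0.0001
grip_force: 14.6
time_s: 30.32
ee_pos: [0.4769, 0.0151, 0.1067]
tool_rot: [-179.9, 0.1, -169.3]
contact_force: [-16.5, 2.8, 43.1]
finger_gap: -0.0002
grip_force: 21.2
```

That's a firm stop at z = 0.107, the height of the shut lid. I'll retreat and verify in the images numerically.

In the tool's units: -0.16 m is -8, -0.15 m is -7.5.

```bash
echo '[0, 0, -0.5, 0, 0, 0, 0, 0, 0, -3, 0, 0, 0, 0, 0, 0, -6, 0, 0, 0, 0, 3, -3, -7.5, 0, 0, 0, 0, 3, -6, -7.5, 0, 0, 0, 0, 3, -8, -7.5, 0, 0, 0, 0, 3, -8, -7.5, 0, 0, 0, 0, 3, -8, -7.5, 0, 0, 0, 0]' > next.json && python3 nudge.py next.json; python3 -c "
from h import *
c=cams('side','wrist');b=[.5195,.0231,10.5]
for n in c:
    d=c[n];cv2.imwrite('pics/f_%s.png'%n,d['img'][:,:,::-1])
    for th in (0,.04,.08):
        L=lambda x,z:[.076+x*np.cos(th)+z*np.sin(th),.05-x*np.sin(th)+z*np.cos(th)]
        a=L(-.151,.057)
        print(n,th,proj(d,place(b,[[a[0],.061,a[1]],[a[0],-.061,a[1]]])).round(1).tolist())
    g=cv2.cvtColor(d['img'],cv2.COLOR_RGB2GRAY);u=proj(d,place(b,[[-.075,.061,.107],[-.075,-.061,.107]]))
    for l in cv2.createLineSegmentDetector().detect(g)[0][:,0]:
        m=(l[:2]+l[2:])/2;dirr=(u[1]-u[0])/np.hypot(*(u[1]-u[0]));nn=np.array([-dirr[1],dirr[0]]);t=(m-u[0])@dirr/np.hypot(*(u[1]-u[0]))
        if abs((m-u[0])@nn)<12 and 0<t<1 and np.hypot(*(l[2:]-l[:2]))>15: print(l.round(1),'off',((l[:2]-u[0])@nn).round(1),((l[2:]-u[0])@nn).round(1))
"
```

```text
time_s: 31.32
ee_pos: [0.4469, -0.1533, 0.2504]
tool_rot: [180.0, -0.0, -169.5]
contact_force: [-0.4, 0.8, 0.1]
finger_gap: 0.0001
grip_force: 0.0
side 0 [[267.2, 217.4], [306.3, 241.2]]
side 0.04 [[267.8, 214.8], [307.0, 238.5]]
side 0.08 [[268.6, 212.2], [307.9, 235.8]]
[274.  221.2 302.4 238.6] off -0.3 -0.2
wrist 0 [[590.2, 267.2], [439.9, 267.0]]
wrist 0.04 [[594.7, 272.6], [441.9, 272.4]]
wrist 0.08 [[599.2, 278.5], [443.9, 278.3]]
[585.  268.8 562.2 264.2] off -1.6 2.9
[545.8 258.  529.3 256.6] off 9.1 10.5
[560.6 267.2 454.4 267.1] off -0.1 -0.1
```

The front edge of the lid lies within 0.3 px of the shut prediction in both cameras. Handing in.

```bash
python3 -c "
from plant import arm
print(arm.hand_in())"
```

```text
the job is handed in; nothing more can be done
None
```

The bracket, adapter and elbow are packed in the case, the lid is shut, and I handed the job in at about 31 s with the arm clear; the lid edge matches the shut position to within 0.3 px in both cameras, but no verdict came back.

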